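# Fish the finger plane out of the board rack with the hooked pick

### The arm

A 6-joint arm with a two-finger parallel gripper is mounted at the origin on the work surface. World frame = base frame: x ahead of the robot, y to its left, z up, the work surface at z = 0. Lengths are in m, angles in rad, forces in N, time in s.
With the tool pointing down it reaches from about 0.35 to 0.85 m from the base axis. Payload 8.1 kg.
Tool frame: the origin (TCP) lies on the centre line of the jaws, within the pads' length; the fingertips stand manip.tips_ahead ahead of it and the grasp point (between the pads) lies 3 mm ahead of it (manip.tips_ahead is the distance from the TCP to the fingertips, in m); z points along the fingers, y is the line along which they close (so a half turn about z gives the same grasp; the last joint's range is limited). The gripper opens to 85 mm and grips with 20 to 120 N. Pads are 22 mm wide; open, the fingers measure 114 mm over their backs; the gripper's body (76 mm by 85 mm) begins 54 mm behind the grasp point. The pads swing forward as they close: fully open they stand 13 mm farther back than shut.
Start: joints at [-1.318, 0.13, 1.488, -0, 1.523, -0.085], TCP at [0.199, -0.566, 0.253] pointing down, gripper open.
Joint ranges: [-2.96, 2.96], [-0.89, 2.26], [0.02, 2.5], [-1.34, 4.48], [0, 2.73], [-2.66, 2.66]. Speed limits (rad/s): [2.39, 2.39, 2.79, 3.14, 3.14, 3.14].

### API

Orientations are given as a unit quaternion [x, y, z, w].
In Python, from bench import readout, optics, manip gives the robot as it stands.
- The arm moves only by the tool drive_tool, never from a script. Its argument "series" is a list of rows, each a list of 7 numbers: the shift along the tool's x, y, z in m, then the turn, a rotation vector about the tool's x, y, z in rad, then the opening, from 0 (shut) to 1 (fully open). In form: [[x, y, z, wx, wy, wz, claw], ...]. A call has 1 to 20 rows; each row is the pose to reach, as a shift and turn from the pose commanded when the call began, along the tool's axes at that moment; what a row does not reach only later rows make up. A row lasts 1/8 s, in which the tool goes at most 62.5 mm and 10.7 degrees, less where a joint would pass 70% of its speed; a pose out of reach is approached as far as the arm can. A call with a gripper value outside its range is refused whole. The fingers move at their own pace and stop on an object; "force" is the grip in N (left out, the last holds). Time passes only in rows, so rows that repeat a pose let the fingers close. It gives the time, the measured TCP pose, the force, the opening and the grip force at its end, in the units of the state.
- readout.observe(): the state, without advancing time (a new reading comes with each control period).
- optics.capture(name): name is "side" or "top"; returns a dict with "frame" (400x640x3 uint8, red, green, blue), "camera_matrix" (3x3 intrinsics, pixels), "dist_coeffs" ([k1, k2, p1, p2, k3] as OpenCV has them; the pictures are not rectified), "origin" and "orientation" of the camera in the world. Camera axes: x right, y down, z forward; pixel columns grow to the right and rows downward; lengths in m; the calibration is good to about 2 mm. A picture is of the moment at which its call begins. There is no depth.
- manip.job_done(): hands the job in; it is judged then, once.
The state is a dict: "t": time; "joint_pos": joint angles; "qvel": joint speeds; "tau": joint torques, N m; "ee_pos": TCP position; "eef_rot": TCP orientation; "ft_force": force on the tool from outside, world axes, zero at the start; "torque": the same for the moment, N m; "grip_width": finger opening in m; "grasp_force": force on a finger pad.
Only numpy, scipy, OpenCV 4.12 (cv2) and the standard library are available. Lean on these libraries where they do the work, as an engineer would, in place of code of your own. Each camera call takes 0.05 s, during which the arm holds its last target. There are 200 camera calls.

### The job

A small brass finger plane has slipped into a slot of the upright board rack, where fingers cannot get at it. Take the hooked pick from the slanted tool rest, reach in under the rack's front rail, and with the hook draw the plane out until it stands on its sole on the bench just in front of the rack, wholly clear of it; then put the pick back in the notches it came from and let go. Leave the billets, the other tools and the glue bottle, mallet and sanding block as they are.

Things in the scene. Friction and masses are not known exactly. Their poses are not given: they have to be found in the camera images.
- rack: fixed wooden board rack, 170 deep (x), 196 wide (y), 200 high. Origin on the bench under the middle of its front edge, which faces the tool rest; x runs back into the slots, z up. Floor board 6 thick. Five dividers (12 x 30 high kerbs with dowels rising to two cross rails) leave four slots 34 wide, centred at y = -69, -23, 23, 69, open in front, behind and above. Billets stand in three slots, the plane in one.
- rack_rail (a point): middle of the underside of the rack's front rail: a bar across all slots, 18 deep (its front face flush with the rack's front edge), its underside 180 above the bench, 20 high, 208 wide. A like rail crosses at the back.
- plane_mid (a point): centre (12 above the sole) of the small brass finger plane, 46 long (x), 20 wide (y), 24 high (z up), 0.09 to 0.18 kg. Solid to 14 high with upright end faces; only wedge and iron in the middle 18 of its length rise to 24. It starts on the floor board of a slot, its length along the slot, its centre 40 to 62 behind the rack's front edge.
- pick_grip (a point): hooked pick (0.09 kg): point to grip, on the axis of its dark wooden handle, 30 below the top end. z along the handle to its top, y the width to grip across, x square to both. Handle 20 x 20, 120 long, from z = -90 (shoulder) to +30. In the rest it leans 35 degrees from upright, top towards the rest's -x, its own x pointing towards the rest's +x and up.
- pick_hook (a point): centre of the 6 mm ball end at the tip of the pick's hook (axes as pick_grip). The steel shank, 6 thick, runs 120 on straight below the handle's shoulder; at its end the hook, 6 thick, stands out at right angles along -x. This point lies at x = -17, y = 0, z = -210 from pick_grip. In the rest the hook points down and towards the rest's -x.
- rest: fixed slanted wooden tool rest, 224 wide (y), on A-shaped ends; origin on the bench below the shoulder of its middle tool, z up, x roughly towards the rack. Three places at y = -65, 0, 65 hold the pick, a chisel and an awl in any order, each leaning 35 degrees from upright, its top towards -x (away from the rack). They lie on two notched cross rails that are on their -x side.
- rest_rail (a point): on the rest's lower rail at its middle place, 130 above the bench: a tool's shoulder stands on this rail, its shank in a notch 11 wide; the handle lies in a 26 wide notch of the upper rail, 46 to 58 up the tool from its shoulder. Notches are open towards +x: the pick comes free by moving over 20 along its own +x, and goes back the reverse way.
- chisel: bystander: 9 wide straight chisel with the like handle (120 long, 20 x 20), leaning in another place of the rest; origin at its shoulder, z up the handle.
- awl: bystander: straight awl with the like handle (110 long), leaning in another place of the rest; origin at its shoulder, z up the handle.
- billet_a_mid (a point): bystander: centre of a loose wooden billet standing in a slot of the rack, 100 (x) x 26 (y) x 215 high.
- billet_b_mid (a point): bystander: a like billet, 225 high.
- billet_c_mid (a point): bystander: a like billet, 207 high.
- glue: bystander: white glue bottle, 62 across, 175 high; origin under its middle.
- mallet: bystander: wooden mallet lying on the bench, head 62 (x) x 115 (y) x 75 high, handle 25 thick pointing along its -x to x = -250; origin under the head.
- sander: bystander: cork-faced sanding block 115 x 65 x 38 high; origin under its middle.
Not all that is in view belongs to the job. What is shaped like the part that bears pick_grip but red is not meant.

How it is judged:
On the way, in this order (a step that is already met when the one before it is completed fails the run):
1. the pick is lifted out of the tool rest (distance of each of pick_grip, pick_hook from where it was at the start of the episode above 0.04 m), for 0.2 s.
2. the pick drags the plane forward while it is still in the slot (distance of plane_mid from where it was at the start of the episode above 0.012 m and contact force between pick and plane above 0.05 N and x of plane_mid in the frame of rack above 0 m).
3. the plane is out, on its sole on the bench, wholly clear of the rack (x of plane_mid in the frame of rack below -0.026 m and height (world z) of plane_mid below 0.016 m and angle between plane_mid's own z axis and vertical below 0.15 rad), for 0.2 s.
At the end, for the whole second after the job is handed in: The plane stands on its sole (within 9 degrees) on the bench, its centre 26 to 200 mm in front of the rack's front edge and within 150 mm of its middle line; the pick lies at rest in the notches it came from (grip and hook tip within 20 mm of their start), released (all of step 3 and x of plane_mid in the frame of rack above -0.2 m and y of plane_mid in the frame of rack between -0.15 and 0.15 m and linear speed of each of plane, pick below 0.01 m/s and distance of each of pick_grip, pick_hook from where it was at the start of the episode below 0.02 m); the robot touches nothing.
It fails at once if a billet is pushed out of place (distance of any of billet_a_mid, billet_b_mid, billet_c_mid from where it was at the start of the episode above 0.025 m).
It fails at once if the chisel or the awl is knocked from its place (distance of any of chisel, awl from where it was at the start of the episode above 0.03 m).
It fails at once if the glue bottle, mallet or sanding block is moved (distance of any of glue, mallet, sander from where it was at the start of the episode above 0.03 m).
It fails at once if the gripper itself pulls at the plane while it is in the rack (contact force between the fingers and plane above 2 N and x of plane_mid in the frame of rack above -0.026 m).
It also fails if it takes over 50 s, if anything falls off the work surface, if the arm or the gripper's body presses on something with over 40 N, if the wrist force passes 120 N, or if a joint passes its speed limit or range.

## Working session

There is one attempt and no reset: what is moved stays moved. The work goes in short steps, Python scripts to look and compute and a tool call to move; the robot and the scene stay as the last step left them, time stands still between calls to the robot, and variables do not carry over. Pictures are saved under pics/ and viewed, at most 10 in all, crops included, and the job is handed in when it is done.

Besides the shell and the picture viewer there is one more tool, called after "Call:" as name(argument=value, ...), one argument or row to a line, values as JSON. drive_tool: Moves the arm, as the interface text tells. Its arguments: {"type":"object","properties":{"series":{"type":"array","items":{"type":"array","items":{"type":"number"}}},"force":{"type":"number"}},"required":["series"]}

```bash
mkdir -p pics; ls; python3 - <<'E'
from bench import readout, optics, manip
import cv2, numpy as np
s=readout.observe(); print({k:np.round(v,3).tolist() for k,v in s.items()}, manip.tips_ahead)
for n in("side","top"):
    c=optics.capture(n); cv2.imwrite(f"pics/{n}0.png",c["frame"][:,:,::-1])
    print(n,c["camera_matrix"],c["dist_coeffs"],c["origin"],c["orientation"])
E
```

```text
pics
{'t': 0.0, 'joint_pos': [-1.318, 0.131, 1.489, -0.0, 1.523, -0.085], 'qvel': [-0.0, 0.001, 0.001, -0.001, 0.0, 0.0], 'tau': [-0.0, -56.938, -50.056, -0.0, 0.015, -0.0], 'ee_pos': [0.199, -0.566, 0.252], 'eef_rot': [0.986, 0.168, -0.0, -0.001], 'ft_force': [0.529, -0.866, 0.572], 'torque': [-0.01, -0.04, -0.025], 'grasp_force': 0.0, 'grip_width': 0.085} 0.022
side [[479.00140734   0.         316.23889039]
 [  0.         479.00140734 202.17099953]
 [  0.           0.           1.        ]] [-0.03064782  0.          0.          0.          0.        ] [0.25864041 1.00279326 1.18798138] [-0.11631448  0.92247232 -0.3662523   0.03708112]
top [[375.88279685   0.         322.5126413 ]
 [  0.         375.88279685 198.77663885]
 [  0.           0.           1.        ]] [-0.06096355  0.          0.          0.          0.        ] [0.34347666 0.03791068 1.10397595] [-0.69890071  0.71195267 -0.04875078  0.04779696]
```

View pics/side0.png

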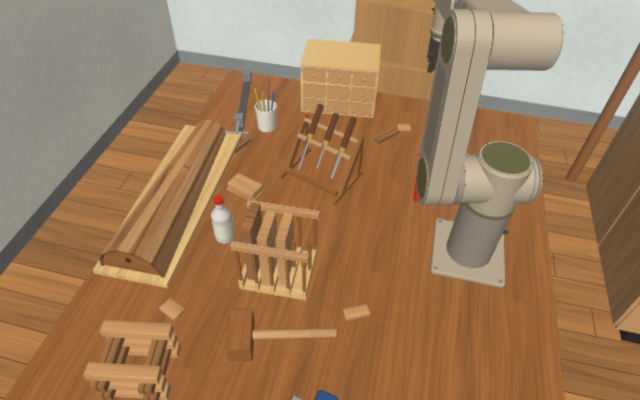

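View pics/top0.png

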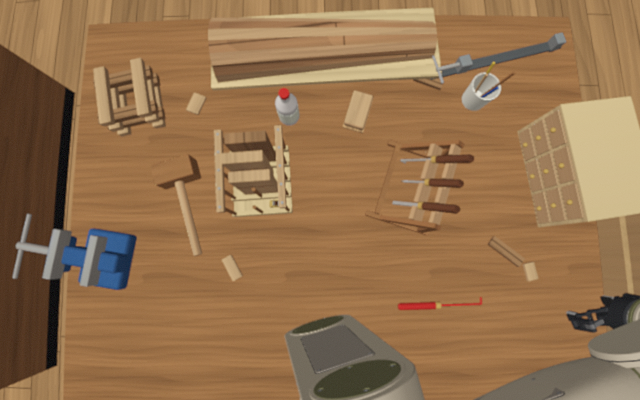

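The side view shows the rack at about (275,250) and the rest with three tools at (325,145). The top view shows the rack at (253,170) with its front to the right, the rest at (430,185), and a red decoy pick lying at (440,305). The three candidates are the tools in the rest, with handles at top-view pixels (455,159), (445,183) and (440,208). I'll enlarge these before choosing.

```bash
python3 - <<'E'
import cv2, numpy as np
s=cv2.imread("pics/side0.png");t=cv2.imread("pics/top0.png")
def cr(i,x,y,w=100,h=75): return cv2.resize(i[y:y+h,x:x+w],(400,300),interpolation=cv2.INTER_CUBIC)
cv2.imwrite("pics/crop1.png",np.vstack([np.hstack([cr(t,375,135,120,90),cr(s,270,95,120,90)]),np.hstack([cr(t,205,145),cr(s,225,195,120,105)])]))
E
```

```text
(no output)
```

View pics/crop1.png

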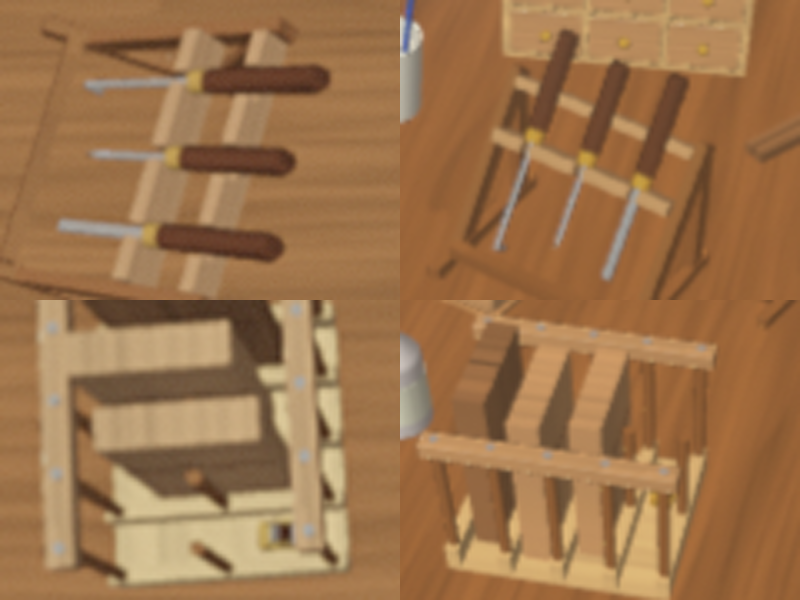

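Top-left crop: the top tool (handle px ~455,159) has a long thin shank with a blob at its tip around (399,160), so it fits the pick. The middle one has a short thin shank (awl) and the bottom one a wide blade (chisel). The bystander at (440,305) is red, so it is the decoy. The plane shows brass at about top px (272,203), in the slot of lowest world x. Now I'll measure.

```bash
cat > h.py <<'E'
import cv2, numpy as np
from scipy.spatial.transform import Rotation as R
from bench import readout, optics, manip
def ray(c,p):
    u=cv2.undistortPoints(np.array([[p]],float),np.array(c["camera_matrix"]),np.array(c["dist_coeffs"]))[0,0]
    d=R.from_quat(c["orientation"]).apply([u[0],u[1],1]); return np.array(c["origin"]),d/np.linalg.norm(d)
def onz(c,p,z): o,d=ray(c,p); return o+d*(z-o[2])/d[2]
def tri(c1,p1,c2,p2):
    o1,d1=ray(c1,p1);o2,d2=ray(c2,p2)
    t=np.linalg.lstsq(np.c_[d1,-d2],o2-o1,rcond=None)[0]; a=o1+d1*t[0];b=o2+d2*t[1]
    return (a+b)/2,np.linalg.norm(a-b)
def proj(c,P):
    r=R.from_quat(c["orientation"]).inv(); rv=r.as_rotvec(); tv=-r.apply(c["origin"])
    return cv2.projectPoints(np.array(P,float).reshape(-1,3),rv,tv,np.array(c["camera_matrix"]),np.array(c["dist_coeffs"]))[0][:,0]
def blobs(f,lo,hi,box,amin=3):
    x0,y0,x1,y1=box; m=cv2.inRange(cv2.cvtColor(f[y0:y1,x0:x1],cv2.COLOR_RGB2HSV),lo,hi)
    n,l,s,c=cv2.connectedComponentsWithStats(m)
    out=[]
    for i in range(1,n):
        if s[i,4]>=amin:
            ys,xs=np.where(l==i); P=np.c_[xs+x0,ys+y0].astype(float); d=P-P.mean(0)
            v=np.linalg.svd(d,full_matrices=False)[2][0]; t=d@v
            out.append((len(P),P.mean(0).round(1),(P.mean(0)+v*(t.min()-.5)).round(1),(P.mean(0)+v*(t.max()+.5)).round(1)))
    return out
E
python3 - <<'E'
from h import *
for n,rb,kb in(("top",(380,140,490,225),(210,120,300,218)),("side",(285,95,370,190),(228,195,325,300))):
    f=optics.capture(n)["frame"]; print(n)
    for nm,lo,hi,b,a in(("handle",(0,110,25),(12,255,105),rb,40),("ferrule",(18,110,130),(32,255,255),rb,4),("steel",(90,0,110),(130,70,255),rb,5),
      ("dots",(85,0,120),(130,255,255),kb,2),("brass",(18,140,100),(32,255,255),kb,3)):
        print(nm); [print("  ",*map(lambda q:np.asarray(q).tolist(),x)) for x in blobs(f,lo,hi,b,a)]
E
```

```text
top
handle
   265 [454.7, 158.5] [435.5, 158.6] [473.5, 158.4]
   185 [446.9, 182.8] [429.4, 181.8] [462.6, 183.6]
   248 [441.1, 207.3] [422.4, 205.4] [459.5, 209.2]
ferrule
   28 [432.9, 158.9] [433.2, 155.3] [432.6, 162.6]
   30 [426.3, 181.6] [426.1, 177.5] [426.5, 185.6]
   28 [419.5, 204.9] [419.9, 201.3] [419.1, 208.6]
steel
dots
brass
side
handle
   55 [317.6, 117.2] [321.3, 104.9] [313.0, 132.5]
   43 [333.6, 124.4] [336.9, 114.1] [328.8, 139.5]
   64 [350.7, 129.3] [354.4, 117.6] [345.8, 144.5]
ferrule
   7 [301.7, 96.9] [302.7, 95.2] [300.8, 98.4]
   20 [325.0, 99.6] [324.3, 95.6] [325.9, 105.4]
   4 [362.0, 95.2] [360.5, 95.2] [363.5, 95.2]
   18 [351.1, 100.6] [347.5, 100.5] [357.5, 100.8]
   14 [301.4, 103.2] [301.6, 99.5] [301.3, 107.5]
   5 [367.0, 102.0] [364.5, 102.0] [369.5, 102.0]
   8 [313.1, 105.1] [311.8, 106.5] [314.5, 103.8]
   9 [336.7, 107.1] [334.7, 106.4] [338.6, 107.8]
   9 [360.1, 109.3] [360.8, 107.4] [359.4, 111.3]
   4 [348.2, 113.0] [348.2, 114.5] [348.2, 111.5]
   24 [309.6, 135.5] [306.9, 133.9] [312.5, 137.2]
   23 [325.4, 142.2] [322.7, 141.4] [328.5, 143.1]
   24 [341.7, 149.3] [339.1, 147.4] [344.4, 151.3]
steel
dots
brass
   10 [300.5, 264.0] [300.5, 261.5] [300.5, 266.5]
   6 [306.3, 264.2] [306.7, 262.4] [305.8, 266.5]
```

```bash
python3 - <<'E'
from h import *
t=optics.capture("top");s=optics.capture("side")
for n,a,b,c,d in(("pick",(432.9,158.9),(309.6,135.5),(473.5,158.4),(321.3,104.9)),("awl",(426.3,181.6),(325.4,142.2),(462.6,183.6),(336.9,114.1)),("chis",(419.5,204.9),(341.7,149.3),(459.5,209.2),(354.4,117.6))):
    A,e=tri(t,a,s,b);B,e2=tri(t,c,s,d);v=B-A
    print(n,A.round(4),B.round(4),e.round(4),e2.round(4),np.linalg.norm(v).round(3),"lean",np.degrees(np.arccos(v[2]/np.linalg.norm(v))).round(1))
def px(f,l):
    h=cv2.cvtColor(f,cv2.COLOR_RGB2HSV)
    for p in l: print(p,h[p[1],p[0]].tolist(),end=" ")
    print()
f=t["frame"]; px(f,[(218,152),(219,170),(219,188),(219,207),(278,165),(280,183),(282,202),(284,178),(399,160),(410,159),(415,158),(270,203),(272,203),(276,203),(230,157)])
f=s["frame"];px(f,[(233,239),(250,242),(269,245),(286,249),(304,252),(302,254),(302,252),(303,253)])
E
```

```text
pick [ 0.578  -0.2589  0.1382] [ 0.5576 -0.335   0.2177] 0.0011 0.0008 0.112 lean 44.7
awl [ 0.517  -0.2375  0.1387] [ 0.4963 -0.3056  0.2119] 0.0008 0.0014 0.102 lean 44.2
chis [ 0.4558 -0.2163  0.1382] [ 0.4334 -0.2904  0.2206] 0.0005 0.0008 0.113 lean 43.2
(218, 152) [18, 35, 170] (219, 170) [16, 48, 169] (219, 188) [21, 20, 166] (219, 207) [18, 19, 172] (278, 165) [16, 61, 184] (280, 183) [20, 29, 173] (282, 202) [19, 12, 168] (284, 178) [16, 112, 141] (399, 160) [14, 124, 158] (410, 159) [14, 44, 161] (415, 158) [14, 94, 157] (270, 203) [22, 128, 192] (272, 203) [21, 78, 179] (276, 203) [10, 163, 64] (230, 157) [17, 96, 189] 
(233, 239) [13, 107, 143] (250, 242) [13, 137, 141] (269, 245) [15, 122, 111] (286, 249) [15, 123, 149] (304, 252) [17, 119, 207] (302, 254) [15, 109, 185] (302, 252) [16, 122, 176] (303, 253) [15, 107, 190]
```

```bash
cat >> h.py <<'E'
def lowsat(f,p,r=3):
    x,y=map(int,np.round(p)); S=cv2.cvtColor(f,cv2.COLOR_RGB2HSV)[y-r:y+r+1,x-r:x+r+1,1].astype(float)
    w=np.clip(np.percentile(S,60)-S,0,None)**2; g=np.mgrid[-r:r+1,-r:r+1]
    return np.array([x+(w*g[1]).sum()/w.sum(),y+(w*g[0]).sum()/w.sum()])
E
python3 - <<'E'
from h import *
t=optics.capture("top");s=optics.capture("side")
B=[lowsat(t["frame"],p) for p in((218,152),(218.7,170),(219.2,188),(219.2,207))]
F=[lowsat(t["frame"],p) for p in((278.7,147.5),(279.5,165.5),(281,183.8),(282,202.5))]
Bw=np.array([onz(t,p,.2) for p in B]);Fw=np.array([onz(t,p,.2) for p in F])
print(Bw.round(4),Fw.round(4),np.array(B).round(1).tolist(),np.array(F).round(1).tolist())
# side: near(back) rail, crop origin (225,195), scale 400/120,300/105
sp=[(432,438),(518,445),(605,455),(667,471)]; sf=[(540,328),(593,340),(643,354),(705,365)]
for L in(sp,sf): print([onz(s,lowsat(s["frame"],(225+(x-400)*.3,195+(y-300)*.35)),.2)[:2].round(4).tolist() for x,y in L])
# rigid fit in top: rack coords y=-46..92 (world x decreasing)
src=np.array([[161,y] for y in(-46,0,46,92)]+[[9,y] for y in(-46,0,46,92)])/1e3
dst=np.r_[Bw,Fw][:,:2]; a=src-src.mean(0);b=dst-dst.mean(0)
yaw=np.arctan2((a[:,0]*b[:,1]-a[:,1]*b[:,0]).sum(),(a*b).sum()); Rm=np.array([[np.cos(yaw),-np.sin(yaw)],[np.sin(yaw),np.cos(yaw)]])
o=dst.mean(0)-Rm@src.mean(0); print("rack",o,np.degrees(yaw)); print(((Rm@src.T).T+o-dst).round(4).tolist())
u=np.array([-.1916,-.541,.819]);S=np.array([.5771,-.2616,.1301])
for c in(t,s): print(proj(c,[S,S+.09*u,S+.12*u,S-.12*u]).round(1).tolist())
w=lambda p:(Rm.T@(np.asarray(p)[:2]-o)).round(4)
print([w(onz(t,p,.03)) for p in((270,203),(272,203))],"side",[w(onz(s,p,z)) for p,z in(((300.5,264),.03),((306.3,264.2),.03),((300.5,264),.02),((306.3,264.2),.02))])
im=[cv2.resize(t["frame"][180:218,250:300],(400,304),interpolation=0),cv2.resize(s["frame"][240:290,270:320],(400,400),interpolation=0)[:304]]
cv2.imwrite("pics/crop2.png",np.hstack(im)[:,:,::-1])
E
```

```text
[[0.5912 0.2943 0.2   ]
 [0.5453 0.292  0.2   ]
 [0.4993 0.2896 0.2   ]
 [0.4533 0.2873 0.2   ]] [[0.5995 0.1421 0.2   ]
 [0.5534 0.14   0.2   ]
 [0.5073 0.1371 0.2   ]
 [0.4615 0.135  0.2   ]] [[217.5, 151.5], [218.0, 169.6], [218.6, 187.9], [219.1, 206.6]] [[278.5, 146.9], [279.4, 165.1], [280.6, 183.5], [281.6, 202.1]]
[[0.6381, 0.2959], [0.5728, 0.2917], [0.4997, 0.288], [0.4535, 0.2857]]
[[0.5997, 0.1419], [0.5538, 0.1396], [0.5038, 0.1464], [0.456, 0.1511]]
rack [0.55382088 0.13101084] 93.04080897287959
[[0.0, -0.0001], [0.0, -0.0003], [0.0, -0.0002], [0.0001, -0.0004], [-0.0002, 0.0003], [-0.0, 0.0], [0.0001, 0.0004], [-0.0001, 0.0002]]
[[433.0, 159.7], [461.5, 159.2], [471.9, 159.0], [400.9, 160.4]]
[[310.2, 136.9], [318.8, 112.2], [321.7, 103.8], [299.1, 168.8]]
[array([0.0594, 0.0691]), array([0.0537, 0.0695])] side [array([0.0709, 0.0631]), array([0.0681, 0.0801]), array([0.0638, 0.0615]), array([0.061 , 0.0786])]
```

View pics/crop2.png

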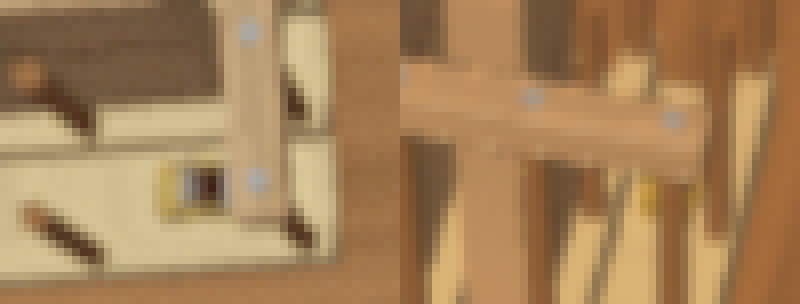

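The crop confirms the plane in slot y=+69: its brass rear edge is at top px ≈(269.7,203.3) and its iron at ≈(274,203). That puts the rear end at rack x≈0.063 and the centre at ≈0.040, within the 40–62 range. The rack fit residuals are under 0.5 mm, and the pick's ferrule height of 0.134 agrees with the 130 mm rail.

```bash
cat >> h.py <<'E'
def Rt(yaw,tilt): # tool x along heading yaw(deg), z down, tilted so that z leans tilt deg towards heading
    return R.from_euler('z',yaw,degrees=True)*R.from_matrix(np.diag([1.,-1,-1]))*R.from_euler('y',tilt,degrees=True)
def rel(goals,start=None):
    s=readout.observe(); p,r=start or (np.array(s["ee_pos"]),R.from_quat(s["eef_rot"]))
    for q,g in goals: print(r.inv().apply(np.array(q)-p).round(4).tolist(),(r.inv()*g).as_rotvec().round(4).tolist())
O=np.array([.5538,.1310]); Y=np.radians(93.04)
def rk(x,y,z): return np.r_[O+np.array([[np.cos(Y),-np.sin(Y)],[np.sin(Y),np.cos(Y)]])@[x,y],z]
E
python3 - <<'E'
from h import *
print(Rt(70.5,20).apply([0,0,1]),Rt(70.5,0).apply([0,1,0]))
g=Rt(70.5,0); rel([((.5604,-.3103,.31),g),((.5604,-.3103,.2068),g)])
E
```

```text
[ 0.11416867  0.32240238 -0.93969262] [ 0.94264149 -0.33380686  0.        ]
[0.4259, -0.1215, -0.0568] [-0.0003, -0.0001, -0.8927]
[0.4259, -0.1214, 0.0464] [-0.0003, -0.0001, -0.8927]
```

Call:
drive_tool(
  series=[
    [0,0,-0.05,0,0,0,0.5],
    [0.03,-0.01,-0.1,0,0,0,0.5],
    [0.08,-0.025,-0.12,0,0,-0.15,0.5],
    [0.14,-0.04,-0.12,0,0,-0.3,0.5],
    [0.2,-0.06,-0.12,0,0,-0.45,0.5],
    [0.26,-0.075,-0.12,0,0,-0.6,0.5],
    [0.32,-0.09,-0.12,0,0,-0.75,0.5],
    [0.37,-0.105,-0.12,0,0,-0.8927,0.5],
    [0.41,-0.117,-0.12,0,0,-0.8927,0.5],
    [0.4259,-0.1215,-0.1,0,0,-0.8927,0.5],
    [0.4259,-0.1215,-0.0568,0,0,-0.8927,0.5],
    [0.4259,-0.1215,-0.0568,0,0,-0.8927,0.5],
    [0.4259,-0.1215,-0.0568,0,0,-0.8927,0.5],
  ],
)

```text
t: 2.02
ee_pos: [0.56, -0.311, 0.3109]
eef_rot: [0.817, 0.577, -0.0, 0.0]
ft_force: [-0.2, -1.0, 0.7]
grip_width: 0.0426
grasp_force: 0.0
```

```bash
python3 - <<'E'
from h import *
g=Rt(70.5,0); rel([((.5604,-.3103,.31),g),((.5604,-.3103,.2068),g)])
print(readout.observe()["joint_pos"])
t=optics.capture("top");s=optics.capture("side")
cv2.imwrite("pics/c3.png",np.hstack([cv2.resize(t["frame"][120:230,380:510],(400,338)),cv2.resize(s["frame"][60:200,260:400],(400,338))])[:,:,::-1])
E
```

```text
[0.0008, 0.0002, 0.0009] [0.0002, 0.0003, -0.0011]
[0.0009, 0.0002, 0.1041] [0.0002, 0.0003, -0.0011]
[-5.86936957e-01  2.24356250e-01  1.27908305e+00 -1.96309691e-04
  1.63789898e+00 -2.45536232e-01]
```

View pics/c3.png

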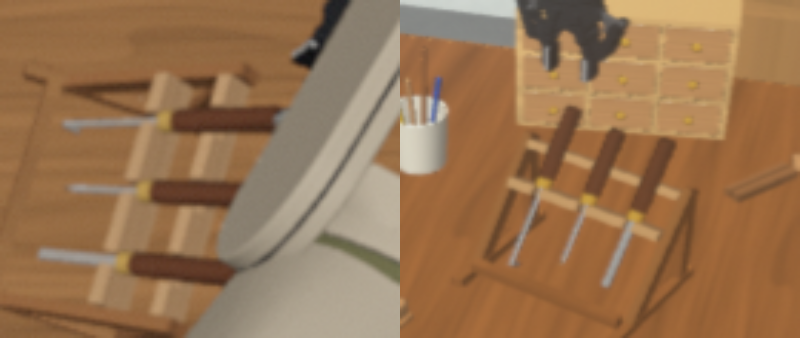

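The gripper straddles the pick's handle line in the side view, with the fingers at crop (550,60) and (588,70) above the handle top at (572,112). I'll descend and grip.

Call:
drive_tool(
  series=[
    [0,0,0.04,0,0,0,0.5],
    [0,0,0.08,0,0,0,0.5],
    [0,0,0.104,0,0,0,0.5],
    [0,0,0.104,0,0,0,0.5],
    [0,0,0.104,0,0,0,0.3],
    [0,0,0.104,0,0,0,0.1],
    [0,0,0.104,0,0,0,0.1],
    [0,0,0.104,0,0,0,0.1],
    [0,0,0.104,0,0,0,0.1],
  ],
  force=90,
)

```text
t: 3.25
ee_pos: [0.5616, -0.3113, 0.2092]
eef_rot: [0.817, 0.577, 0.001, 0.002]
ft_force: [-1.1, -1.4, 6.9]
grip_width: 0.0189
grasp_force: 88.1
```

Call:
drive_tool(
  series=[
    [0.008,0,-0.006,0,0,0,0.1],
    [0.016,0,-0.0115,0,0,0,0.1],
    [0.025,0,-0.0175,0,0,0,0.1],
    [0.033,0,-0.023,0,0,0,0.1],
    [0.041,0,-0.029,0,0,0,0.1],
    [0.05,0,-0.06,0,0,0,0.1],
    [0.05,0,-0.1,0,0,0,0.1],
    [0.05,0,-0.11,0,0,0,0.1],
    [0.05,0,-0.11,0,0,0,0.1],
    [0.05,0,-0.11,0,0,0,0.1],
    [0.05,0,-0.11,0,0,0,0.1],
  ],
)

```text
t: 4.62
ee_pos: [0.5765, -0.2629, 0.3141]
eef_rot: [0.817, 0.577, -0.001, -0.001]
ft_force: [-0.1, 0.3, -2.2]
grip_width: 0.019
grasp_force: 88.0
```

```bash
python3 - <<'E'
from h import *
t=optics.capture("top");s=optics.capture("side")
o=readout.observe();print(o["ee_pos"],o["eef_rot"])
p=np.array(o["ee_pos"]);r=R.from_quat(o["eef_rot"]);L=np.radians(35)
g=p+r.apply([0,0,.003]); u=r.apply([-np.sin(L),0,-np.cos(L)]);n=r.apply([np.cos(L),0,-np.sin(L)])
P=[g,g+.03*u,g-.09*u,g-.21*u,g-.21*u-.017*n]
for nm,c,b in(("top",t,(350,130,470,220)),("side",s,(260,60,380,180))):
    print(proj(c,P).round(1).tolist())
    for k,lo,hi in(("h",(0,110,25),(12,255,105)),("f",(18,110,130),(32,255,255))): print([ [x[0]]+[q.tolist() for q in x[1:]] for x in blobs(c["frame"],lo,hi,b,12)])
x,y=proj(t,P)[3].astype(int);a,b=proj(s,P)[3].astype(int)
cv2.imwrite("pics/c4.png",np.hstack([cv2.resize(t["frame"][y-40:y+40,x-20:x+80],(400,320)),cv2.resize(s["frame"][b-70:b+30,a-40:a+60],(400,400))[:320]])[:,:,::-1]);print(x,y,a,b)
E
```

```text
[ 0.57674289 -0.26301517  0.31476174] [ 8.16648449e-01  5.77134551e-01 -4.19615110e-04 -9.19250902e-04]
[[457.6, 140.2], [469.3, 139.4], [426.1, 142.4], [391.2, 144.9], [395.5, 147.6]]
[[170, [439.0, 141.9], [451.0, 140.2], [427.6, 143.6]], [43, [425.7, 205.6], [421.9, 207.1], [430.1, 203.9]]]
[[34, [425.0, 142.6], [425.2, 138.5], [424.8, 146.5]], [27, [426.2, 181.5], [426.6, 177.5], [425.9, 185.5]], [29, [419.6, 204.9], [419.9, 201.3], [419.3, 208.6]]]
[[310.8, 92.3], [313.9, 83.2], [301.8, 119.0], [290.2, 153.4], [292.7, 153.4]]
[[25, [308.7, 103.4], [310.7, 95.7], [306.8, 110.5]], [29, [334.4, 122.9], [337.3, 114.6], [330.8, 133.5]], [48, [351.4, 127.3], [354.5, 117.6], [347.5, 139.7]]]
[[634, [354.2, 66.3], [322.9, 61.6], [379.5, 70.2]], [22, [330.2, 84.3], [324.2, 85.4], [338.3, 82.9]], [38, [349.9, 86.1], [339.4, 84.8], [359.4, 87.2]], [23, [325.3, 100.2], [325.4, 93.5], [325.1, 108.5]], [21, [301.6, 100.2], [301.9, 95.4], [301.1, 106.5]], [20, [351.0, 100.5], [347.5, 100.0], [357.4, 101.4]], [25, [301.9, 118.2], [298.7, 117.7], [305.4, 118.8]], [24, [325.3, 142.2], [322.4, 142.5], [328.5, 142.0]], [25, [341.7, 149.4], [339.2, 147.1], [344.1, 151.7]]]
391 144 290 153
```

View pics/c4.png

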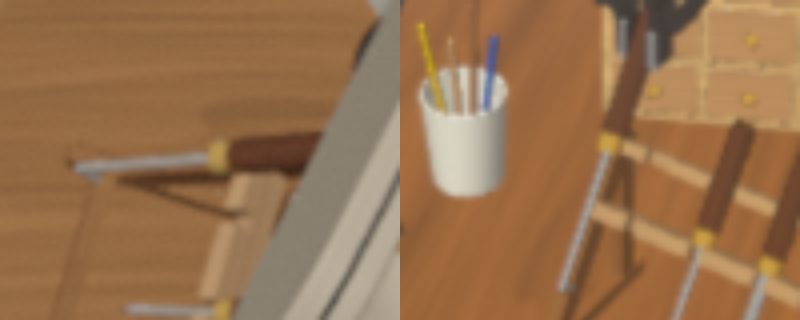

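The pick is held as planned. Its ferrule is at top px (425.0,142.6) and its shank end near (389.7,145), both within about 1 px of prediction. Next I'll compute the waypoints to the rack.

```bash
cat >> h.py <<'E'
L=np.radians(35); U=np.array([-np.sin(L),0,-np.cos(L)]);N=np.array([np.cos(L),0,-np.sin(L)])
TIP=np.array([0,0,.003])-.2123*U-.018*N
G1=Rt(93.04,20)
def tipgoal(x,y,z,g=G1): return rk(x,y,z)-g.apply(TIP),g
def tipnow():
    s=readout.observe(); w=np.array(s["ee_pos"])+R.from_quat(s["eef_rot"]).apply(TIP)
    c,q=np.cos(Y),np.sin(Y); d=w[:2]-O; return np.array([c*d[0]+q*d[1],-q*d[0]+c*d[1],w[2]]).round(4)
E
python3 - <<'E'
from h import *
print(tipnow()); A=tipgoal(-.1,.069,.1); print(A[0])
rel([A]); rel([tipgoal(*p) for p in((-.03,.069,.055),(.085,.069,.05),(.078,.069,.012),(.04,.069,.012),(0,.069,.012),(-.035,.069,.009))],A)
E
```

```text
[-0.2956 -0.0427  0.1276]
[ 0.49893007 -0.13689458  0.23933409]
[0.0929, -0.1153, 0.0757] [0.0668, 0.3438, -0.3897]
[0.0504, 0.0, 0.0662] [0.0, 0.0, 0.0]
[0.1567, 0.0, 0.1103] [0.0, 0.0, 0.0]
[0.1372, 0.0, 0.1436] [0.0, 0.0, 0.0]
[0.1015, 0.0, 0.1306] [0.0, 0.0, 0.0]
[0.0639, 0.0, 0.1169] [0.0, 0.0, 0.0]
[0.03, 0.0, 0.1077] [0.0, 0.0, 0.0]
```

Call:
drive_tool(
  series=[
    [0.02,-0.023,0.0,0.013,0.07,-0.08,0.1],
    [0.04,-0.05,0.0,0.027,0.14,-0.16,0.1],
    [0.06,-0.075,0.02,0.04,0.21,-0.24,0.1],
    [0.08,-0.1,0.05,0.054,0.28,-0.32,0.1],
    [0.0929,-0.1153,0.07,0.0668,0.3438,-0.3897,0.1],
    [0.0929,-0.1153,0.0757,0.0668,0.3438,-0.3897,0.1],
    [0.0929,-0.1153,0.0757,0.0668,0.3438,-0.3897,0.1],
    [0.0929,-0.1153,0.0757,0.0668,0.3438,-0.3897,0.1],
    [0.0929,-0.1153,0.0757,0.0668,0.3438,-0.3897,0.1],
  ],
)

```text
t: 5.85
ee_pos: [0.5002, -0.1376, 0.2415]
eef_rot: [0.678, 0.715, 0.12, -0.124]
ft_force: [0.3, 0.5, -1.8]
grip_width: 0.0187
grasp_force: 88.1
```

```bash
python3 - <<'E'
from h import *
print(tipnow(),readout.observe()["joint_pos"])
rel([tipgoal(*p) for p in((-.1,.069,.1),(-.03,.069,.055),(.085,.069,.05),(.078,.069,.012))])
t=optics.capture("top");s=optics.capture("side")
w=rk(-.1,.069,.1); print(proj(t,w),proj(s,w))
cv2.imwrite("pics/c5.png",np.hstack([cv2.resize(t["frame"][130:250,210:370],(400,300)),cv2.resize(s["frame"][150:300,220:420],(400,300))])[:,:,::-1])
E
```

```text
[-0.1011  0.0673  0.1017] [-0.55627778  0.05421376  1.62797608  0.28511479  1.65690753 -0.61323998]
[-0.0, -0.0012, 0.0023] [0.0031, 0.0026, 0.0008]
[0.0505, -0.0014, 0.0684] [0.0031, 0.0026, 0.0008]
[0.157, -0.0014, 0.1121] [0.0031, 0.0026, 0.0008]
[0.1375, -0.0015, 0.1455] [0.0031, 0.0026, 0.0008]
[[325.33785189 195.53385754]] [[313.92835912 206.66712621]]
```

View pics/c5.png

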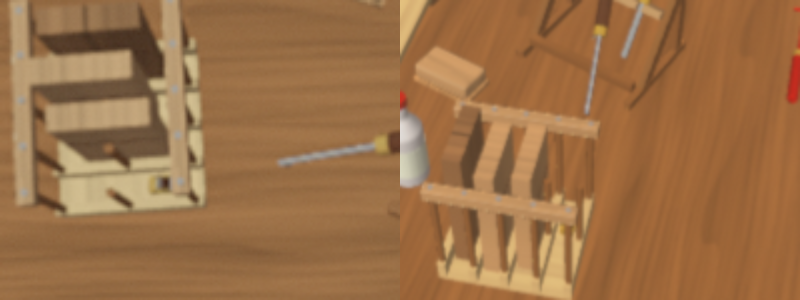

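The hook end appears at top px (322,195) in front of the free slot and in line with it (prediction for the heel ≈321,195). Reaching in now.

Call:
drive_tool(
  series=[
    [0.025,-0.0014,0.034,0.003,0.0026,0,0.1],
    [0.0505,-0.0014,0.0684,0.003,0.0026,0,0.1],
    [0.07,-0.0014,0.0765,0.003,0.0026,0,0.1],
    [0.09,-0.0014,0.0845,0.003,0.0026,0,0.1],
    [0.11,-0.0014,0.0925,0.003,0.0026,0,0.1],
    [0.13,-0.0014,0.1,0.003,0.0026,0,0.1],
    [0.15,-0.0014,0.109,0.003,0.0026,0,0.1],
    [0.157,-0.0014,0.1121,0.003,0.0026,0,0.1],
    [0.157,-0.0014,0.1121,0.003,0.0026,0,0.1],
    [0.157,-0.0014,0.1121,0.003,0.0026,0,0.1],
    [0.157,-0.0014,0.1121,0.003,0.0026,0,0.1],
  ],
)

```text
t: 7.32
ee_pos: [0.4884, 0.0477, 0.1886]
eef_rot: [0.678, 0.715, 0.12, -0.127]
ft_force: [1.1, 0.1, -1.0]
grip_width: 0.0192
grasp_force: 88.1
```

```bash
python3 - <<'E'
from h import *
print(tipnow())
rel([tipgoal(*p) for p in((.08,.069,.03),(.08,.069,.012))])
E
```

```text
[0.0851 0.0699 0.0495]
[-0.0112, 0.0007, 0.0165] [-0.0011, -0.0013, -0.0001]
[-0.0174, 0.0007, 0.0334] [-0.0011, -0.0013, -0.0001]
```

Free of contact, so I'll lower behind the plane.

Call:
drive_tool(
  series=[
    [-0.006,0,0.008,0,0,0,0.1],
    [-0.011,0,0.0165,0,0,0,0.1],
    [-0.014,0,0.025,0,0,0,0.1],
    [-0.0165,0,0.031,0,0,0,0.1],
    [-0.0174,0,0.0334,0,0,0,0.1],
    [-0.0174,0,0.0334,0,0,0,0.1],
  ],
)

```text
t: 8.07
ee_pos: [0.4884, 0.0436, 0.1511]
eef_rot: [0.677, 0.715, 0.119, -0.127]
ft_force: [0.1, 0.8, -0.9]
grip_width: 0.0184
grasp_force: 88.1
```

```bash
python3 - <<'E'
from h import *
print(tipnow())
rel([tipgoal(*p) for p in((.08,.069,.012),(.06,.069,.012),(.045,.069,.012))])
E
```

```text
[0.081  0.0703 0.012 ]
[-0.0006, 0.0009, -0.0005] [-0.0016, -0.0016, 0.0007]
[-0.0194, 0.0009, -0.0073] [-0.0016, -0.0016, 0.0007]
[-0.0335, 0.0009, -0.0125] [-0.0016, -0.0016, 0.0007]
```

Call:
drive_tool(
  series=[
    [-0.005,0,-0.002,0,0,0,0.1],
    [-0.01,0,-0.0038,0,0,0,0.1],
    [-0.014,0,-0.0052,0,0,0,0.1],
    [-0.018,0,-0.0067,0,0,0,0.1],
    [-0.022,0,-0.0081,0,0,0,0.1],
    [-0.026,0,-0.0096,0,0,0,0.1],
    [-0.03,0,-0.011,0,0,0,0.1],
    [-0.034,0,-0.0125,0,0,0,0.1],
    [-0.034,0,-0.0125,0,0,0,0.1],
  ],
)

```text
t: 9.2
ee_pos: [0.4905, 0.0069, 0.1512]
eef_rot: [0.677, 0.715, 0.119, -0.127]
ft_force: [-0.1, -0.3, -0.8]
grip_width: 0.0184
grasp_force: 88.2
```

```bash
python3 - <<'E'
from h import *
print(tipnow())
rel([tipgoal(*p) for p in((.03,.069,.012),(.0,.069,.012),(-.006,.069,.012),(-.04,.069,.009))])
t=optics.capture("top");s=optics.capture("side")
cv2.imwrite("pics/c6.png",np.hstack([cv2.resize(t["frame"][170:230,240:320],(400,300)),cv2.resize(s["frame"][200:290,250:370],(400,300))])[:,:,::-1])
E
```

```text
[0.0442 0.07   0.0121]
[-0.0132, 0.0008, -0.0049] [-0.0013, -0.0013, 0.0002]
[-0.0413, 0.0007, -0.0152] [-0.0013, -0.0013, 0.0002]
[-0.047, 0.0007, -0.0173] [-0.0013, -0.0013, 0.0002]
[-0.0799, 0.0007, -0.0261] [-0.0013, -0.0013, 0.0002]
```

View pics/c6.png

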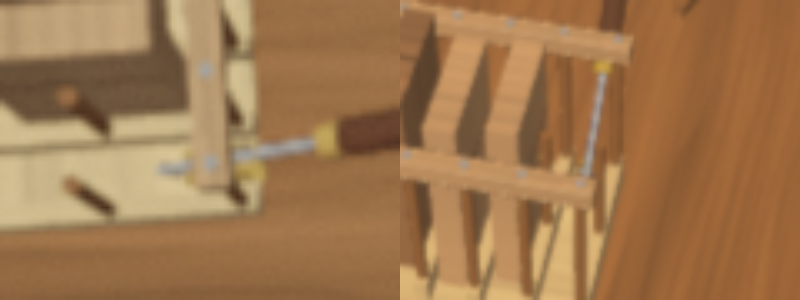

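Brass now shows at top px ≈(290,204), at the rack's front edge, with the shank over it, so the plane is following the hook. I'll continue out and over the step.

Call:
drive_tool(
  series=[
    [-0.0045,0,-0.0017,0,0,0,0.1],
    [-0.009,0,-0.0033,0,0,0,0.1],
    [-0.0135,0,-0.005,0,0,0,0.1],
    [-0.018,0,-0.0066,0,0,0,0.1],
    [-0.0225,0,-0.0083,0,0,0,0.1],
    [-0.027,0,-0.01,0,0,0,0.1],
    [-0.0315,0,-0.0116,0,0,0,0.1],
    [-0.036,0,-0.0132,0,0,0,0.1],
    [-0.0413,0,-0.0152,0,0,0,0.1],
    [-0.047,0,-0.0173,0,0,0,0.1],
    [-0.052,0,-0.0188,0,0,0,0.1],
    [-0.058,0,-0.0203,0,0,0,0.1],
    [-0.064,0,-0.0219,0,0,0,0.1],
    [-0.07,0,-0.0235,0,0,0,0.1],
    [-0.075,0,-0.0248,0,0,0,0.1],
    [-0.0799,0,-0.0261,0,0,0,0.1],
    [-0.0799,0,-0.0261,0,0,0,0.1],
  ],
)

```text
t: 11.42
ee_pos: [0.4951, -0.0771, 0.1482]
eef_rot: [0.677, 0.715, 0.119, -0.127]
ft_force: [-0.1, 1.0, -0.7]
grip_width: 0.0188
grasp_force: 88.2
```

```bash
python3 - <<'E'
from h import *
print(tipnow())
rel([tipgoal(*p) for p in((-.03,.069,.009),(-.03,.069,.06),(-.1,.069,.14))])
t=optics.capture("top");s=optics.capture("side")
cv2.imwrite("pics/c7.png",np.hstack([cv2.resize(t["frame"][170:230,260:340],(400,300)),cv2.resize(s["frame"][180:270,260:380],(400,300))])[:,:,::-1])
E
```

```text
[-0.04    0.0699  0.009 ]
[0.0095, 0.0007, 0.0034] [-0.0012, -0.0009, 0.0002]
[0.027, 0.0006, -0.0445] [-0.0012, -0.0009, 0.0002]
[-0.0113, 0.0005, -0.1437] [-0.0012, -0.0009, 0.0002]
```

View pics/c7.png

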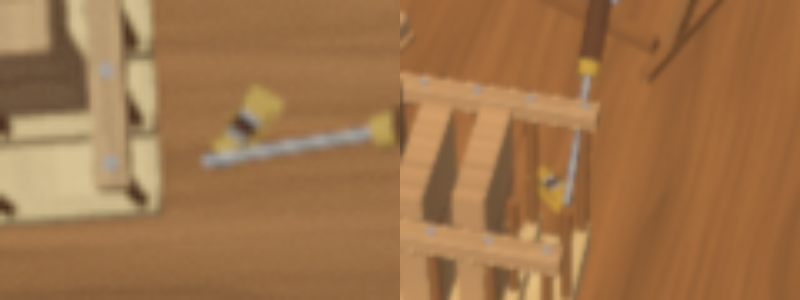

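The plane is out in front of the rack with wedge up, at top px ≈(309,194), yawed, with the hook at its rear corner. I'll back the hook off and lift clear.

Call:
drive_tool(
  series=[
    [0.004,-0.002,0.0014,0,0,0,0.1],
    [0.0095,-0.006,0.0034,0,0,0,0.1],
    [0.0095,-0.01,0.0034,0,0,0,0.1],
    [0.014,-0.01,-0.008,0,0,0,0.1],
    [0.02,-0.01,-0.025,0,0,0,0.1],
    [0.027,-0.01,-0.0445,0,0,0,0.1],
    [0.02,-0.01,-0.07,0,0,0,0.1],
    [0.005,-0.01,-0.11,0,0,0,0.1],
    [-0.0113,0,-0.1437,0,0,0,0.1],
    [-0.0113,0,-0.1437,0,0,0,0.1],
    [-0.0113,0,-0.1437,0,0,0,0.1],
  ],
)

```text
t: 12.9
ee_pos: [0.4983, -0.1362, 0.2796]
eef_rot: [0.677, 0.715, 0.12, -0.127]
ft_force: [-0.4, 0.9, -0.6]
grip_width: 0.0188
grasp_force: 88.3
```

```bash
python3 - <<'E'
from h import *
print(tipnow())
t=optics.capture("top");s=optics.capture("side")
b=blobs(t["frame"],(18,110,90),(34,255,255),(292,180,335,210),3); print(b)
Ri=np.array([[np.cos(Y),np.sin(Y)],[-np.sin(Y),np.cos(Y)]])
for x in b: print(Ri@(onz(t,x[1],.013)[:2]-O))
p=(309,194.4);print(Ri@(onz(t,p,.02)[:2]-O))
# return goals: grasp pose measured at grip time
g0=np.array([.5616,-.3113,.2092]);r0=R.from_quat([.817,.577,.001,.002])
x=Rt(70.5,0).apply([1,0,0]); up=np.array([0,0,1.])
rel([(g0+.05*x+.11*up,Rt(70.5,0)),(g0+.041*x+.029*up,Rt(70.5,0)),(g0,Rt(70.5,0)),(g0,r0)])
cv2.imwrite("pics/c8.png",np.hstack([cv2.resize(t["frame"][170:230,260:340],(400,300),interpolation=2),cv2.resize(s["frame"][180:270,260:380],(400,300),interpolation=2)])[:,:,::-1])
E
```

```text
[-0.099   0.0699  0.1405]
[(83, array([309.4, 194.4]), array([314. , 187.7]), array([304.3, 201.8]))]
[-0.05516847  0.04965292]
[-0.05417584  0.05063014]
[-0.1107, 0.0733, -0.0841] [-0.072, -0.3466, 0.3905]
[-0.1464, 0.07, -0.0109] [-0.072, -0.3466, 0.3905]
[-0.1919, 0.0543, 0.0033] [-0.072, -0.3466, 0.3905]
[-0.1919, 0.0543, 0.0033] [-0.0763, -0.3481, 0.3904]
```

View pics/c8.png

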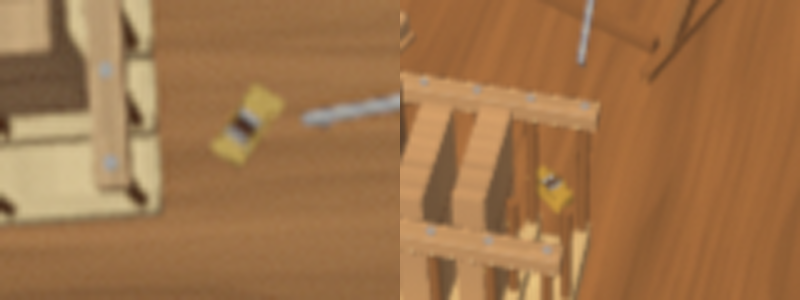

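The plane stands on its sole at top px (309.4,194.4), which is rack (-0.055, 0.050). That is clear of the rack and within limits. Now I'll return the pick.

Call:
drive_tool(
  series=[
    [-0.01,0.01,-0.05,-0.014,-0.07,0.08,0.1],
    [-0.035,0.03,-0.08,-0.028,-0.14,0.156,0.1],
    [-0.06,0.045,-0.09,-0.042,-0.21,0.235,0.1],
    [-0.085,0.06,-0.09,-0.056,-0.28,0.315,0.1],
    [-0.1107,0.0733,-0.09,-0.072,-0.3466,0.3905,0.1],
    [-0.1107,0.0733,-0.0841,-0.072,-0.3466,0.3905,0.1],
    [-0.1107,0.0733,-0.0841,-0.072,-0.3466,0.3905,0.1],
    [-0.1107,0.0733,-0.0841,-0.072,-0.3466,0.3905,0.1],
    [-0.1107,0.0733,-0.0841,-0.072,-0.3466,0.3905,0.1],
  ],
)

```text
t: 14.12
ee_pos: [0.5787, -0.265, 0.3209]
eef_rot: [0.817, 0.577, 0.001, 0.001]
ft_force: [-0.2, 0.1, -0.6]
grip_width: 0.0189
grasp_force: 88.4
```

```bash
python3 - <<'E'
from h import *
g0=np.array([.5616,-.3113,.2092]);g=Rt(70.5,0);n=g.apply([.819,0,-.574])
s=readout.observe();print(s["ee_pos"],s["eef_rot"])
rel([(g0+.05*n,g),(g0+.02*n,g),(g0,g)])
t=optics.capture("top");c=optics.capture("side")
for nm,k,b in(("t",t,(390,120,445,170)),("s",c,(285,105,316,130))): print([x[1].tolist() for x in blobs(k["frame"],(18,110,130),(32,255,255),b,12)])
p=np.array(s["ee_pos"]);r=R.from_quat(s["eef_rot"]);P=p+r.apply(np.array([0,0,.003])-.0923*U);print(proj(t,P),proj(c,P))
E
```

```text
[ 0.57868876 -0.26501516  0.32092913] [8.16745798e-01 5.76996297e-01 6.10405059e-04 1.09628125e-03]
[-0.0084, -0.0009, 0.083] [0.0025, 0.0003, -0.0004]
[-0.0329, -0.0009, 0.1003] [0.0025, 0.0003, -0.0004]
[-0.0493, -0.0009, 0.1117] [0.0025, 0.0003, -0.0004]
[[426.8, 140.5]]
[[301.4, 116.1]]
[[426.87671546 140.80433826]] [[301.06726699 117.64833785]]
```

Call:
drive_tool(
  series=[
    [-0.004,-0.0009,0.03,0.0025,0,0,0.1],
    [-0.0095,-0.0009,0.06,0.0025,0,0,0.1],
    [-0.0095,-0.0009,0.0814,0.0025,0,0,0.1],
    [-0.0095,-0.0009,0.0814,0.0025,0,0,0.1],
    [-0.018,-0.0009,0.0872,0.0025,0,0,0.1],
    [-0.026,-0.0009,0.093,0.0025,0,0,0.1],
    [-0.034,-0.0009,0.0987,0.0025,0,0,0.1],
    [-0.04,-0.0009,0.103,0.0025,0,0,0.1],
    [-0.046,-0.0009,0.1071,0.0025,0,0,0.1],
    [-0.0504,-0.0009,0.1101,0.0025,0,0,0.1],
    [-0.0504,-0.0009,0.1101,0.0025,0,0,0.1],
    [-0.0504,-0.0009,0.1101,0.0025,0,0,0.1],
  ],
)

```text
t: 15.72
ee_pos: [0.5614, -0.3122, 0.2104]
eef_rot: [0.817, 0.577, -0.0, -0.0]
ft_force: [-1.0, 2.4, 0.7]
grip_width: 0.019
grasp_force: 88.5
```

```bash
python3 - <<'E'
from h import *
rel([((.5616,-.3113,.2092),Rt(70.5,0))]); t=optics.capture("top");c=optics.capture("side")
for nm,k,b in(("t",t,(390,145,450,170)),("s",c,(285,125,320,140))): print([x[1].tolist() for x in blobs(k["frame"],(18,110,130),(32,255,255),b,8)])
E
```

```text
[0.0009, -0.0001, 0.0012] [-0.0007, 0.0002, -0.0003]
[[433.2, 158.8]]
[[309.8, 135.0]]
```

The ferrule is back at its start pixels to within 0.5 px, so I'll release and rise.

Call:
drive_tool(
  series=[
    [0.0005,0,0.001,0,0,0,0.2],
    [0.0005,0,0.001,0,0,0,0.35],
    [0.0005,0,0.001,0,0,0,0.5],
    [0.0005,0,0.001,0,0,0,0.5],
    [0.0005,0,0.001,0,0,0,0.5],
    [0,0,-0.02,0,0,0,0.5],
    [0,0,-0.06,0,0,0,0.5],
    [0,0,-0.11,0,0,0,0.5],
    [-0.02,0,-0.16,0,0,0,0.5],
    [-0.02,0,-0.16,0,0,0,0.5],
    [-0.02,0,-0.16,0,0,0,0.5],
    [-0.02,0,-0.16,0,0,0,0.5],
  ],
)

```text
t: 17.32
ee_pos: [0.5544, -0.3307, 0.3688]
eef_rot: [0.817, 0.577, -0.001, -0.001]
ft_force: [0.9, -0.1, -0.9]
grip_width: 0.0424
grasp_force: 0.0
```

```bash
python3 - <<'E'
from h import *
t=optics.capture("top");c=optics.capture("side")
for nm,k,b in(("t",t,(390,145,450,212)),("s",c,(285,125,350,155)),("pl",t,(292,180,335,210))): print([x[1].tolist() for x in blobs(k["frame"],(18,110,130),(32,255,255),b,12)])
print([x[1:] for x in blobs(c["frame"],(0,110,25),(12,255,105),(285,95,370,190),30)])
E
```

```text
[[432.9, 158.6], [426.2, 181.7], [419.5, 204.9]]
[[309.3, 135.3], [325.4, 142.2], [341.7, 149.4]]
[[309.6, 194.4]]
[(array([317.7, 116.7]), array([321.2, 104.8]), array([313.1, 132.5])), (array([334.3, 122.3]), array([336.8, 114. ]), array([331. , 133.5])), (array([351. , 128.4]), array([354.4, 117.2]), array([346. , 144.5]))]
```

All three tools are at their start pixels, the plane has not moved, and the gripper is free.

```bash
python3 -c "
from bench import manip
print(manip.job_done())"
```

```text
the job is handed in; nothing more can be done
None
```

The job is handed in, with no verdict returned yet: the plane stands on its sole about 55 mm in front of the rack, the pick is back in its notches within about half a pixel of its start, and the gripper touches nothing.

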